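# Put the microscope things back in their nests

### The arm

A 6-joint arm with a two-finger parallel gripper is mounted at the origin on the work surface. World frame = base frame: x ahead of the robot, y to its left, z up, the work surface at z = 0. Lengths are in m, angles in rad, forces in N, time in s.
With the tool pointing down it reaches from about 0.35 to 0.775 m from the base axis. Payload 5.5 kg.
Tool frame: the origin (TCP) lies between the finger pads; the fingertips stand 19 mm ahead of it and the grasp point (between the pads) is the TCP; z points along the fingers, y is the line along which they close (so a half turn about z gives the same grasp; the last joint's range is limited). The gripper opens to 85 mm and grips with 20 to 120 N. Pads are 22 mm wide; open, the fingers measure 114 mm over their backs; the gripper's body (76 mm by 85 mm) begins 54 mm behind the grasp point. The pads swing forward as they close: fully open they stand 13 mm farther back than shut.
Start: joints at [1.067, 0.313, 0.046, 1.304, 0, 1.431], TCP at [0.205, 0.537, 0.25] pointing down, gripper open.
Joint ranges: [-2.76, 2.76], [-0.86, 1.69], [-1.03, 1.26], [-2.2, 2.34], [-1.47, 1.5], [-3.14, 3.14]. Speed limits (rad/s): [2.57, 2.57, 3.14, 3.14, 3.14, 3.14].

### API

Orientations are given as a unit quaternion [w, x, y, z].
In Python, from workcell import env gives the robot as it stands.
- The arm moves only by the tool carry_out, never from a script. Its argument "increments" is a list that holds one entry, the list of rows, each a list of 6 numbers: the shift along the tool's x, y, z each as a share of 50 cm, from -1 to 1, then the turn, a rotation vector about the tool's x, y, z each as a share of 2 pi rad, from -1 to 1. In form: [[[x, y, z, ax, ay, az], ...]]. A call has 1 to 5 rows; each row is the pose to reach, as a shift and turn from the pose commanded when the call began, along the tool's axes at that moment, turning the shorter way round; what a row does not reach only later rows make up. A row lasts 1/8 s, in which the tool goes at most 62.5 mm and 10.7 degrees, less where a joint would pass 70% of its speed; a pose out of reach is approached as far as the arm can. A call with a number of a shift or a turn outside -1 to 1 is refused whole. A call with a gripper value outside its range is refused whole. "jaw" is the closure, from 0 (fully open) to 1 (shut), set as the call begins (left out, the last holds). The fingers move at their own pace and stop on an object; "squeeze" is the grip in N (left out, the last holds). Time passes only in rows, so rows that repeat a pose let the fingers close. It gives the time, the measured TCP pose, the force, the opening and the grip force at its end, in the units of the state.
- env.get_state(): the state, without advancing time (a new reading comes with each control period).
- env.read_camera(name): name is "scene" or "side" or "wrist"; returns a dict with "frame" (480x640x3 uint8, blue, green, red), "z_map" (480x640 float32, m along the optical axis (not along the pixel's ray), 0 where there is no reading), "intrinsics" (3x3 intrinsics, pixels), "R" (3x3) and "t" (3): a world point X has camera coordinates R X + t; the wrist camera has in their place "T_tool_cam" (4x4, takes a point from camera to tool coordinates, whose origin is the TCP and whose axes are the flange's). Camera axes: x right, y down, z forward; pixel columns grow to the right and rows downward; lengths in m; the calibration is good to about 2 mm. A picture is of the moment at which its call begins: read the wrist's pose just before it.
- env.hand_in(): hands the job in; it is judged then, once.
Trained networks look in the newest picture that a camera, given by its name, has taken for a name from the list of things; names that differ only in an ending like _2 or _b are one class to them, and where a whole thing is asked for, a point or a joint stands for the part that bears it (a point fixed in the world has none). Each returns a list of dicts, best first, with "score" (0 to 1); they miss things now and then, are a little off and sometimes report something else, mostly with a low value. They report only what shows in the picture. A call takes as long as a camera call. They do not tell look-alikes from the thing itself.
- env.find_in(camera, name): "position" ([x, y, z] in m, in world coordinates, good to about 4 mm: the middle of the surface that is visible of it).
The state is a dict: "clock": time; "joint_pos": joint angles; "qvel": joint speeds; "tau": joint torques, N m; "tcp_pos": TCP position; "orientation": TCP orientation; "wrist_force": force on the tool from outside, world axes, zero at the start; "ft_torque": the same for the moment, N m; "finger_gap": finger opening in m; "grip_force": force on a finger pad.
Only numpy, scipy, OpenCV 4.12 (cv2) and the standard library are available. Lean on these libraries where they do the work, as an engineer would, in place of code of your own. Each camera call takes 0.05 s, during which the arm holds its last target. There are 200 camera calls.

### The job

Clear up the microscope bench: put the flask, the eyepiece, the slide box and the staining jar each into the nest whose recess matches the shape and size of its base (flask in the larger round one, eyepiece in the smaller round one, box in the oblong one, jar in the square one), standing upright and flat on the recess floor. Set the glass flask and jar down without dropping them, and leave the stack of dishes where it is.

Things in the scene. Friction and masses are not known exactly. Their poses are not given: they have to be found in the camera images.
- flask: Small stoppered conical glass flask, empty, standing upright: round base 54 mm across, tapering from 7 mm up to a 24 mm wide neck that runs from 50 to 70 mm height (a 27 mm lip, look only, at 70 to 73 mm), then a dark rubber stopper 22 to 24 mm wide up to 86 mm. About 70 g. Grip it by the neck and stopper. Origin: centre of its underside; z up.
- eyepiece: Microscope eyepiece standing upright: black round foot 36 mm across and 16 mm high, above it a steel barrel 30 mm across up to 52 mm height, with a black band and a greenish glass lens on top. About 90 g. Grip it by the barrel. Origin: centre of its underside; z up.
- slide_box: Cardboard box of microscope slides with a white paper top: 84 mm (its x) by 50 mm (its y) by 36 mm high, lying flat. About 150 g. Grip it across the 50 mm. Origin: centre of its underside; z up.
- staining_jar: Square glass staining jar with a flush white lid: 44 by 44 mm (sides along its x and y), 74 mm high, standing upright. About 120 g. Origin: centre of its underside; z up.
- flask_nest: Nest for the flask: square plate 94 by 94 mm with the larger round recess, 71 mm across. Fixed grey plastic plate, 10 mm thick, with one recess 7 mm deep whose floor (dark) is 3 mm above the bench. Origin: centre of the plate's underside, on the bench, under the centre of the recess.
- eyepiece_nest: Nest for the eyepiece: square plate 74 by 74 mm with the smaller round recess, 51 mm across. Fixed grey plastic plate, 10 mm thick, with one recess 7 mm deep whose floor (dark) is 3 mm above the bench. Origin: centre of the plate's underside, on the bench, under the centre of the recess.
- box_nest: Nest for the slide box: plate 122 mm (its x) by 88 mm (its y) with an oblong recess, 101 mm along its x and 67 mm along its y. Fixed grey plastic plate, 10 mm thick, with one recess 7 mm deep whose floor (dark) is 3 mm above the bench. Origin: centre of the plate's underside, on the bench, under the centre of the recess.
- jar_nest: Nest for the staining jar: square plate 84 by 84 mm with a square recess, 61 by 61 mm (sides along its x and y). Fixed grey plastic plate, 10 mm thick, with one recess 7 mm deep whose floor (dark) is 3 mm above the bench. Origin: centre of the plate's underside, on the bench, under the centre of the recess.
- petri_stack: Bystander: a loose stack of three small round dishes, clear with white rims, 62 mm across, 36 mm high, standing among the things. Origin: centre of its underside.
Mind the look-alikes: they are no part of the job. What is shaped like the eyepiece_nest but purple or red is not meant. Leave any turquoise look-alike of the eyepiece alone.

How it is judged:
At the end, for the whole second after the job is handed in: Each of the four things is in its own nest: within 13 mm of the recess centre, its underside on the recess floor (between 0 and 6 mm above the nest's underside; the floor is at 3 mm), upright within 0.08 rad, and at rest (below 0.02 m/s and 0.2 rad/s) (horizontal distance between flask and flask_nest below 0.013 m and z of flask in the frame of flask_nest between 0 and 0.006 m and angle between each of flask, eyepiece, slide_box, staining_jar's own z axis and vertical below 0.08 rad and linear speed of each of flask, eyepiece, slide_box, staining_jar below 0.02 m/s and angular speed of each of flask, eyepiece, slide_box, staining_jar below 0.2 rad/s and horizontal distance between eyepiece and eyepiece_nest below 0.013 m and z of eyepiece in the frame of eyepiece_nest between 0 and 0.006 m and horizontal distance between slide_box and box_nest below 0.013 m and z of slide_box in the frame of box_nest between 0 and 0.006 m and horizontal distance between staining_jar and jar_nest below 0.013 m and z of staining_jar in the frame of jar_nest between 0 and 0.006 m); the robot touches nothing.
It fails at once if the stack of dishes is pushed out of its place (more than 25 mm) (distance of petri_stack from where it was at the start of the episode above 0.025 m).
It fails at once if the glass flask is dropped (falls free of the fingers at over 0.7 m/s, as from more than 25 mm) (contact force between the fingers and flask below 0.02 N and linear speed of flask above 0.7 m/s).
It fails at once if the glass jar is dropped (falls free of the fingers at over 0.7 m/s, as from more than 25 mm) (contact force between the fingers and staining_jar below 0.02 N and linear speed of staining_jar above 0.7 m/s).
It also fails if it takes over 118 s, if anything falls off the work surface, if the arm or the gripper's body presses on something with over 40 N, if the wrist force passes 120 N, or if a joint passes its speed limit or range.

## Working session

There is one attempt and no reset: what is moved stays moved. The work goes in short steps, Python scripts to look and compute and a tool call to move; the robot and the scene stay as the last step left them, time stands still between calls to the robot, and variables do not carry over. Pictures are saved under pics/ and viewed, at most 14 in all, crops included, and the job is handed in when it is done.

Besides the shell and the picture viewer there is one more tool, called by a JSON object that holds its "method" and its "body", one argument or row to a line. carry_out: Moves the arm, as the interface text tells. Its arguments: {"type":"object","properties":{"increments":{"type":"array","items":{"type":"array","items":{"type":"array","items":{"type":"number","minimum":-1,"maximum":1}}}},"jaw":{"type":"number"},"squeeze":{"type":"number"}},"required":["increments"]}

```bash
ls; mkdir -p pics
cat > h.py <<'E'
import numpy as np, cv2
from workcell import env
def snap(n,f=None):
    c=env.read_camera(n)
    if f: cv2.imwrite('pics/'+f,c['frame'])
    return c
E
python3 - <<'E'
from h import *
a=snap('scene','scene1.png'); b=snap('side','side1.png')
for cam in('scene','side'):
  for n in 'flask eyepiece slide_box staining_jar flask_nest eyepiece_nest box_nest jar_nest petri_stack'.split():
    print(cam,n,[(np.round(d['position'],3).tolist(),round(d['score'],2)) for d in env.find_in(cam,n)][:4])
print(env.get_state())
E
```

```text
pics
scene flask [([0.639, 0.2, 0.03], 0.97), ([0.375, -0.292, 0.009], 0.24)]
scene eyepiece [([0.698, 0.067, 0.034], 0.58)]
scene slide_box [([0.508, 0.137, 0.039], 0.66)]
scene staining_jar [([0.625, -0.184, 0.049], 0.64)]
scene flask_nest [([0.372, -0.293, 0.006], 0.84)]
scene eyepiece_nest [([0.549, -0.402, 0.006], 0.85), ([0.59, -0.622, 0.008], 0.8), ([0.471, -0.521, 0.011], 0.59)]
scene box_nest [([0.405, 0.293, 0.006], 0.85)]
scene jar_nest [([0.542, 0.401, 0.008], 0.81)]
scene petri_stack [([0.48, -0.102, 0.033], 0.65)]
side flask [([0.633, 0.209, 0.035], 0.64)]
side eyepiece [([0.696, 0.069, 0.039], 0.69), ([0.67, -0.008, 0.038], 0.58)]
side slide_box [([0.493, 0.129, 0.037], 0.93)]
side staining_jar [([0.618, -0.183, 0.049], 0.75), ([0.377, -0.289, 0.009], 0.73)]
side flask_nest [([0.376, -0.291, 0.011], 0.72), ([0.496, 0.13, 0.034], 0.58)]
side eyepiece_nest [([0.549, -0.404, 0.009], 0.97), ([0.47, -0.522, 0.012], 0.62), ([0.59, -0.621, 0.003], 0.57)]
side box_nest [([0.4, 0.293, 0.007], 0.56)]
side jar_nest [([0.545, 0.401, 0.001], 0.56)]
side petri_stack [([0.477, -0.102, 0.035], 0.66)]
{'clock': 1.0, 'joint_pos': array([1.06741240e+00, 3.13189010e-01, 4.61141294e-02, 1.30362011e+00,
       1.87548973e-05, 1.43120923e+00]), 'qvel': array([ 0.0004804 , -0.00112339,  0.00042442,  0.00018845,  0.00146947,
       -0.00084227]), 'tau': array([-1.49143320e-04, -4.80471647e+01,  2.98820257e+01,  2.68329604e-04,
       -1.56652743e-05, -5.06227337e-06]), 'tcp_pos': array([0.20461492, 0.53740221, 0.25033523]), 'orientation': array([7.11274018e-06, 1.80896994e-01, 9.83502046e-01, 5.10347826e-05]), 'wrist_force': array([-0.38197912,  0.53887105,  0.24580365]), 'ft_torque': array([-0.0315341 , -0.04543749,  0.00711917]), 'grip_force': 0.0, 'finger_gap': 0.08585073865055246}
```

View pics/scene1.png

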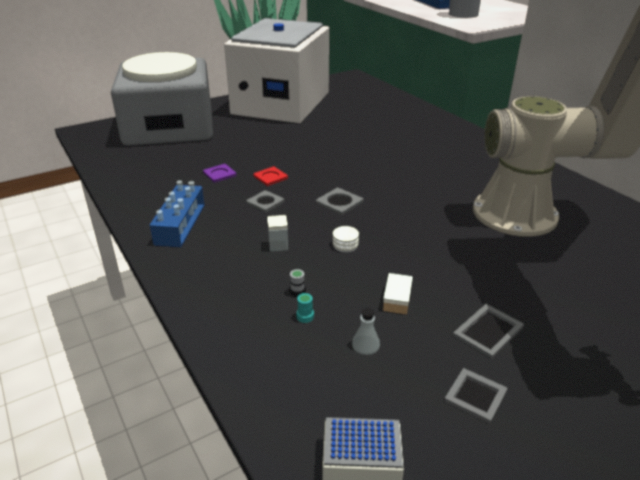

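View pics/side1.png

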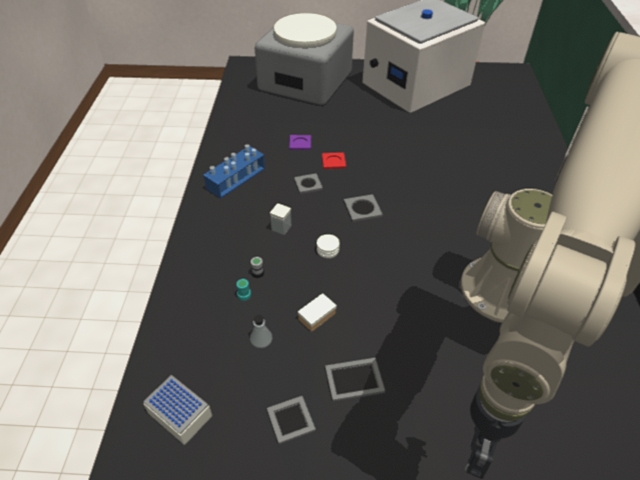

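Scene picture: two eyepiece-like things. The steel and black one is at scene (297,283) / side (257,266). The turquoise one is at scene (305,308) / side (243,289). Three small round nests: grey at scene (265,200), red (270,175), purple (219,171). By the text, the steel eyepiece and the grey nest are meant. I'll check this in an enlarged crop and measure shapes from rectified views.

```bash
cat >> h.py <<'E'
def pts(c):
    K=c['intrinsics'];z=c['z_map'];v,u=np.mgrid[:480,:640]
    P=np.stack([(u-K[0,2])/K[0,0]*z,(v-K[1,2])/K[1,1]*z,z],-1)
    W=(P-c['t'])@c['R']; W[z==0]=np.nan
    return W
def region(W,x,y,r,z0,z1):
    m=(np.hypot(W[...,0]-x,W[...,1]-y)<r)&(W[...,2]>z0)&(W[...,2]<z1); return W[m]
def rect(p):
    (c,s,a)=cv2.minAreaRect((p[:,:2]*1000).astype(np.float32)); return np.round(c,1),np.round(s,1),round(a,1)
def ortho(c,x,y,h,z=.01,px=2000):
    # top-down rectification of plane z; row=-x, col=-y
    n=int(2*h*px); f=np.array([[0,-1/px,x+h],[-1/px,0,y+h],[0,0,z],[0,0,1]],float)
    H=c['intrinsics']@np.c_[c['R'],c['t']]@f
    return cv2.warpPerspective(c['frame'],H,(n,n),flags=cv2.WARP_INVERSE_MAP|cv2.INTER_LINEAR)
E
python3 - <<'E'
from h import *
C={n:snap(n) for n in('scene','side')}
ims=[]
for n,c in C.items():
  W=pts(c); print(n,'bench z',np.nanmedian(region(W,.55,.0,.05,-.05,.05)[:,2]) if len(region(W,.55,.0,.05,-.05,.05)) else 0)
  for o,x,y,r,z0,z1 in [('box',.5,.132,.07,.030,.06),('jar',.625,-.184,.05,.066,.09),('flask',.636,.205,.05,.055,.12),('flaskbase',.636,.205,.05,.004,.02),('eye',.67,-.008,.035,.045,.08),('eyelow',.67,-.008,.035,.005,.04),('turq',.697,.068,.035,.045,.08),('petri',.48,-.102,.05,.03,.06),
     ('boxn',.403,.293,.1,.006,.02),('jarn',.543,.401,.08,.006,.02),('fn',.374,-.292,.08,.006,.02),('en',.549,-.403,.06,.006,.02)]:
    p=region(W,x,y,r,z0,z1)
    print(n,o,len(p),*(rect(p)+(np.round(np.percentile(p[:,2],[5,50,97])*1000,1),) if len(p)>4 else ()))
  def crop(u,v,w=80): return cv2.resize(c['frame'][v-w//2:v+w//2,u-w//2:u+w//2],(400,300),interpolation=cv2.INTER_CUBIC) 
  pp=[(297,290),(250,190)] if n=='scene' else [(253,276),(318,165)]
  ims.append(np.hstack([crop(*q) for q in pp]))
cv2.imwrite('pics/crop1.png',np.vstack(ims))
o=[]
for n,c in C.items():
  o.append(np.hstack([cv2.resize(ortho(c,x,y,.1),(200,200)) for x,y in[(.403,.293),(.543,.401),(.374,-.292),(.549,-.403)]]))
cv2.imwrite('pics/ortho1.png',np.vstack(o))
E
```

```text
scene bench z 0.000924031006107198
scene box 652 [496.9 117.7] [90.1 50.5] 45.3 [33.1 36.8 39.7]
scene jar 231 [ 619.8 -198. ] [51.  43.5] 65.5 [68.  74.4 77.5]
scene flask 241 [635.3 192.7] [24.7 25.6] 2.7 [58.1 77.2 88.3]
scene flaskbase 236 [642.5 210.6] [82.3 78.1] 63.9 [ 4.4 11.8 19. ]
scene eye 131 [669.4 -17.2] [35.2 28.2] 60.0 [46.  52.7 55.8]
scene eyelow 194 [672.7 -12.3] [24.1 35.1] 51.7 [ 8.2 19.6 39.1]
scene turq 151 [695.5  61.6] [33.  26.6] 59.7 [46.5 52.5 55.7]
scene petri 330 [ 477.7 -112.4] [63.9 61.9] 24.2 [32.  36.1 39.2]
scene boxn 1001 [402.4 310.6] [139.4 121.8] 13.6 [ 6.3 10.1 13.3]
scene jarn 1099 [541.5 400.5] [88.8 84.4] 24.3 [ 6.5 10.2 13.3]
scene fn 462 [ 385.9 -291.6] [120.7  99.8] 17.9 [ 6.4 10.4 13.8]
scene en 336 [ 544.1 -402.3] [100.   81.6] 13.7 [ 6.4 10.2 13.8]
side bench z -0.0017933278220729873
side box 564 [497.7 119.3] [88.4 54.5] 46.7 [30.9 34.4 38.5]
side jar 184 [ 621.1 -196.2] [51.  47.6] 69.0 [67.8 71.9 76.7]
side flask 135 [633.7 193.3] [26.3 25.5] 24.7 [58.3 80.5 87.6]
side flaskbase 145 [639.2 210.7] [70.8 91.1] 82.7 [ 4.6 11.1 19. ]
side eye 93 [668.2 -15.8] [27.4 31.4] 8.5 [46.4 49.8 54.5]
side eyelow 104 [671.6  -8.2] [41.4 23.6] 7.1 [ 6.8 18.1 38.8]
side turq 94 [695.1  61. ] [30.1 29.2] 72.2 [46.2 50.7 54.8]
side petri 264 [ 477.7 -112.5] [59.9 64.1] 3.0 [30.5 33.4 38.1]
side boxn 645 [402.4 288.6] [123.5 103.8] 14.2 [ 6.3  8.5 12.7]
side jarn 628 [541.5 402.1] [84.5 86.8] 23.8 [ 6.4  8.6 12.9]
side fn 296 [ 376.1 -288. ] [113.5 128.1] 0.6 [ 6.2  8.5 13.2]
side en 183 [ 553.2 -403.5] [75.3 95.7] 17.2 [ 6.1  8.2 12.7]
```

View pics/crop1.png

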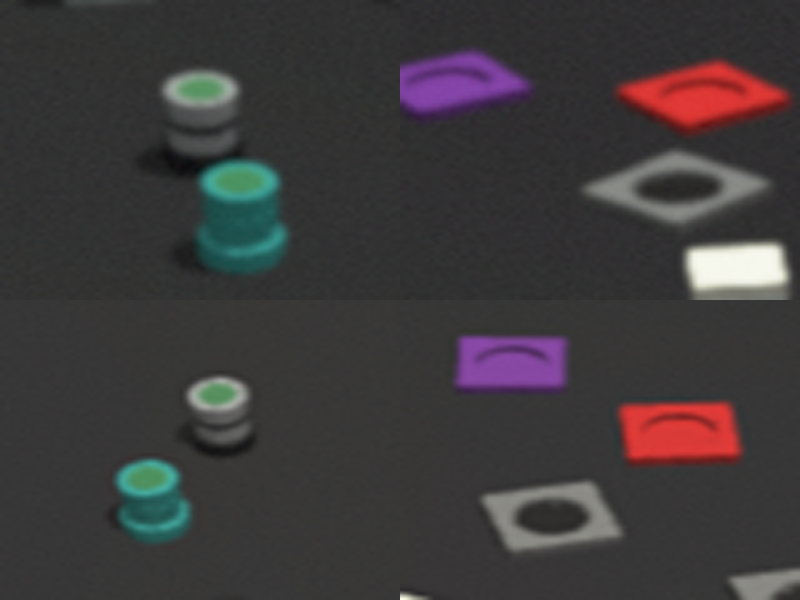

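View pics/ortho1.png

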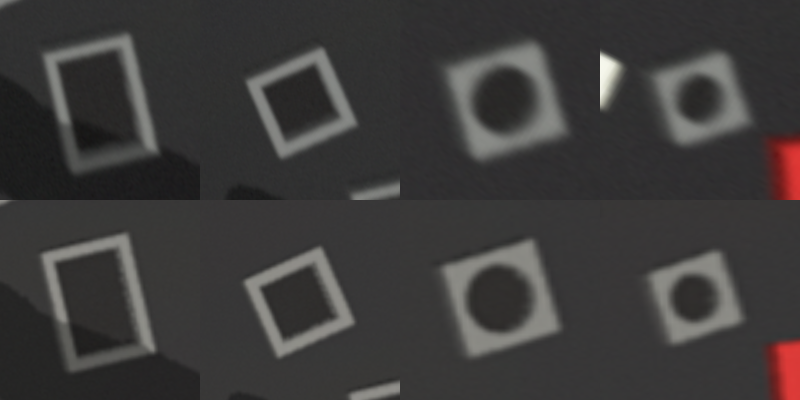

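Crop: the steel eyepiece (top left panel, 200,120) is right behind the turquoise one (240,215). The grey round nest is at (675,187) in the top right panel, with red and purple apart from it, so steel goes to the grey nest. Ortho: all four nests are clearly visible and rotated about 15 to 25 degrees. Next I'll fit outlines.

Run:
```python
from h import *
C={n:snap(n) for n in('scene','side')}
def fit(c,x,y,h,z,lo,hi=256,px=2000,sat=60):
    im=ortho(c,x,y,h,z); g=im.max(2).astype(int)
    m=((g>lo)&(g<hi)&((g-im.min(2))<sat)).astype(np.uint8)
    cs,_=cv2.findContours(m,cv2.RETR_EXTERNAL,cv2.CHAIN_APPROX_NONE)
    n=im.shape[0]/2
    best=max(cs,key=cv2.contourArea); (u,v),s,a=cv2.minAreaRect(best)
    (a_)=a
    # world: x=x+h-v/px, y=y+h-u/px ; image dir (cos,sin) in (u,v) -> world (-sin,-cos)
    th=np.degrees(np.arctan2(-np.cos(np.radians(a)),-np.sin(np.radians(a))))
    return np.round([x+h-v/px,y+h-u/px],4),np.round(np.array(s)/px*1000,1),'w-dir yaw',round((th+90)%180-90,1)
for n,c in C.items():
  for o,x,y,h,z,lo in [('boxn',.403,.293,.085,.01,70),('jarn',.543,.401,.06,.01,95),('fn',.374,-.292,.075,.01,95),('en',.549,-.403,.055,.01,95),
    ('box',.497,.119,.08,.036,170),('jar',.621,-.197,.05,.074,170),('eye',.669,-.016,.035,.052,90)]:
    print(n,o,*fit(c,x,y,h,z,lo))
  W=pts(c); 
  p=region(W,.635,.193,.05,.06,.086); print('flask neck',np.round(np.c_[p.min(0),np.median(p,0),p.max(0)],4).tolist())
```

```text
scene boxn [0.4008 0.2927] [125.5  93.3] w-dir yaw 13.4
scene jarn [0.5403 0.3998] [85.7 85. ] w-dir yaw 24.0
scene fn [ 0.3735 -0.2975] [97.5 98. ] w-dir yaw 16.6
scene en [ 0.5501 -0.4039] [77.2 77.9] w-dir yaw 19.0
scene box [0.4957 0.1163] [89.1 52.1] w-dir yaw 45.4
scene jar [ 0.6193 -0.1992] [49.7 45.4] w-dir yaw 66.0
scene eye [ 0.6678 -0.0197] [37.5 33.2] w-dir yaw 45.0
flask neck [[0.6207, 0.6387, 0.6474], [0.1781, 0.1992, 0.2064], [0.0601, 0.0746, 0.086]]
side boxn [0.4009 0.2954] [125.2  94.1] w-dir yaw 13.4
side jarn [0.5409 0.4018] [85.5 85.9] w-dir yaw 23.9
side fn [ 0.3754 -0.2926] [96.4 97. ] w-dir yaw 16.8
side en [ 0.5512 -0.3982] [76.2 77.7] w-dir yaw 18.8
side box [0.4965 0.1198] [86.8 53.7] w-dir yaw 45.4
side jar [ 0.619  -0.1946] [46.5 46.9] w-dir yaw 66.0
side eye [ 0.6671 -0.0152] [35.6 36.9] w-dir yaw 63.4
flask neck [[0.6204, 0.6325, 0.6471], [0.1821, 0.1983, 0.2082], [0.0601, 0.0796, 0.0858]]
```

```bash
cat >> h.py <<'E'
from scipy.spatial.transform import Rotation as Ro
def tool():
    s=env.get_state(); R=Ro.from_quat(np.roll(s['orientation'],-1)).as_matrix(); return s,s['tcp_pos'],R
def plan(*goals):
    """goal: (x,y,z,closing yaw deg); prints row in move units"""
    s,p,R=tool()
    print('clock %.2f tcp'%s['clock'],np.round(p,4),'yaw %.1f'%np.degrees(np.arctan2(R[1,1],R[0,1])),'tilt',np.round(R[:2,2],4))
    for x,y,z,psi in goals:
        a=np.radians(psi); Y=np.array([np.cos(a),np.sin(a),0]); Z=np.array([0,0,-1.]); G=np.c_[np.cross(Y,Z),Y,Z]
        d=np.array([x,y,z])-p
        print(np.round(R.T@d/.5,3).tolist()+np.round(Ro.from_matrix(R.T@G).as_rotvec()/(2*np.pi),4).tolist(),'dist %.0fmm'%(1000*np.linalg.norm(d)))
def wrist(f=None):
    s,p,R=tool(); c=snap('wrist',f); T=c['T_tool_cam']
    Rw=R@T[:3,:3]; tw=R@T[:3,3]+p
    c['R']=Rw.T; c['t']=-Rw.T@tw; return c
E
python3 - <<'E'
from h import *
W=pts(snap('side'))
for nm,m in [('tall',(W[...,2]>.03)&(W[...,0]>.45)&(W[...,2]<.3))]:
  k,l,st,ct=cv2.connectedComponentsWithStats(m.astype(np.uint8))
  for i in range(1,k):
    if st[i,4]>60:
      p=W[l==i]; print(np.round(p.min(0),2),np.round(p.max(0),2),st[i])
c=wrist(); print(c['T_tool_cam'].round(3),c['intrinsics'])
plan((.44,.20,.25,102),(.44,.20,.25,135.4))
E
```

```text
[ 2.05 -1.68  0.03] [ 2.07 -1.42  0.11] [  0   0  23  24 277]
[ 0.45 -1.23  0.03] [ 0.79 -0.85  0.24] [ 254   13   91   87 6208]
[ 0.7  -0.52  0.03] [ 0.88 -0.32  0.09] [ 203  145   61   46 1092]
[ 0.59 -0.23  0.03] [ 0.65 -0.17  0.08] [270 204  21  24 355]
[ 0.45 -0.14  0.03] [ 0.51 -0.08  0.04] [317 235  21  17 268]
[ 0.65 -0.03  0.03] [0.68 0.   0.06] [251 257  11  14 127]
[0.68 0.04 0.03] [0.71 0.08 0.06] [237 279  12  14 136]
[0.45 0.07 0.03] [0.54 0.17 0.04] [298 294  38  31 565]
[0.62 0.18 0.03] [0.65 0.21 0.09] [253 315  14  24 248]
[0.72 0.34 0.03] [0.86 0.47 0.07] [ 143  375   67   64 2254]
[[ 0.001 -0.955 -0.296  0.075]
 [ 1.     0.001 -0.001 -0.   ]
 [ 0.001 -0.296  0.955 -0.123]
 [ 0.     0.     0.     1.   ]] [[343.13036791   0.         321.64863206]
 [  0.         343.13036791 238.10341285]
 [  0.           0.           1.        ]]
clock 1.30 tcp [0.2046 0.5374 0.2503] yaw 69.2 tilt [0.     0.0001]
[-0.68, -0.463, 0.001, 0.0, 0.0, -0.0912] dist 411mm
[-0.68, -0.463, 0.001, 0.0, 0.0, -0.184] dist 411mm
```

{"method": "carry_out", "body": {
  "increments": [
    [[-0.68,-0.463,0,0,0,-0.0912],[-0.68,-0.463,0,0,0,-0.184],[-0.68,-0.463,0,0,0,-0.184],[-0.68,-0.463,0,0,0,-0.184],[-0.68,-0.463,0,0,0,-0.184]]
  ],
  "jaw": 0,
  "squeeze": 40
}}

```text
clock: 1.92
tcp_pos: [0.3669, 0.3069, 0.2506]
orientation: [0.0, -0.238, 0.971, 0.0]
wrist_force: [1.3, 0.3, -0.1]
finger_gap: 0.0854
grip_force: 0.0
```

Run:
```python
from h import *
plan((.44,.20,.25,135.4))
```

```text
clock 1.93 tcp [0.3669 0.3069 0.2506] yaw 117.5 tilt [0.0008 0.0005]
[-0.031, -0.257, 0.001, -0.0, 0.0001, -0.0496] dist 129mm
```

{"method": "carry_out", "body": {
  "increments": [
    [[-0.02,-0.2,0,0,0,-0.0496],[-0.02,-0.2,0,0,0,-0.0496],[-0.02,-0.2,0,0,0,-0.0496],[-0.02,-0.2,0,0,0,-0.0496]]
  ]
}}

```text
clock: 2.42
tcp_pos: [0.4205, 0.224, 0.2504]
orientation: [-0.0, -0.383, 0.924, 0.0]
wrist_force: [-1.3, 0.4, 0.6]
finger_gap: 0.0855
grip_force: 0.0
```

Run:
```python
from h import *
c=wrist('w1.png')
for n in 'flask slide_box box_nest jar_nest eyepiece'.split():
    print(n,[(np.round(d['position'],3).tolist(),round(d['score'],2)) for d in env.find_in('wrist',n)][:3])
plan((.496,.118,.12,135.4),(.496,.118,.03,135.4))
```

```text
flask [([0.62, 0.187, 0.04], 0.8)]
slide_box [([0.491, 0.118, 0.038], 0.78), ([0.401, 0.288, 0.006], 0.22)]
box_nest [([0.399, 0.29, 0.005], 0.58)]
jar_nest [([0.539, 0.4, 0.006], 0.88), ([0.62, 0.187, 0.04], 0.6)]
eyepiece [([0.68, 0.062, 0.039], 0.97)]
clock 2.73 tcp [0.4201 0.2248 0.2504] yaw 135.2 tilt [0.     0.0001]
[0.045, -0.258, 0.261, 0.0, 0.0, -0.0006] dist 185mm
[0.045, -0.258, 0.441, 0.0, 0.0, -0.0006] dist 256mm
```

View pics/w1.png

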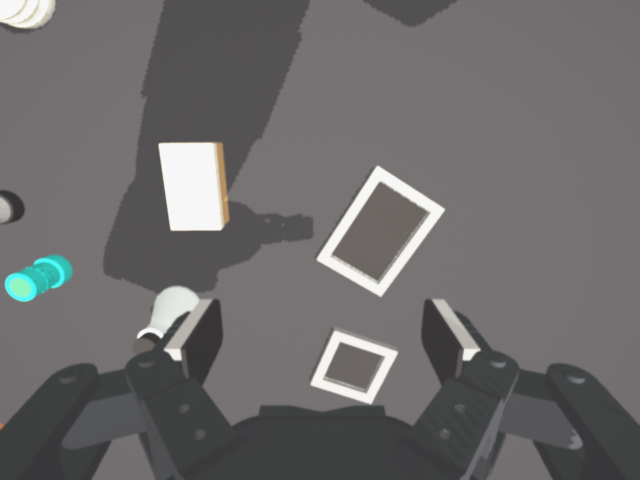

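Wrist picture: box top at (193,187), box nest at (380,231), jar nest at (354,366), flask at (165,320). I'll fit outlines from this nearer view and compare them with the fixed cameras.

```bash
cat >> h.py <<'E'
def fit(c,x,y,h,z,lo,px=2000,sat=60):
    im=ortho(c,x,y,h,z); g=im.max(2).astype(int)
    m=((g>lo)&((g-im.min(2))<sat)).astype(np.uint8)
    cs,_=cv2.findContours(m,cv2.RETR_EXTERNAL,cv2.CHAIN_APPROX_NONE)
    (u,v),s,a=cv2.minAreaRect(max(cs,key=cv2.contourArea)); a=np.radians(a)
    th=np.degrees(np.arctan2(-np.cos(a),-np.sin(a)))
    return np.round([x+h-v/px,y+h-u/px],4),np.round(np.array(s)/px*1000,1),'yaw',round((th+90)%180-90,1)
E
python3 - <<'E'
from h import *
c=wrist()
W=pts(c); v=W[187,193],W[231,380],W[187,160-25]; print(np.round(v,4).tolist())
print('boxn',*fit(c,.401,.294,.085,.01,170)); print('jarn',*fit(c,.541,.401,.06,.01,170)); print('box',*fit(c,.496,.118,.08,.036,200))
E
```

```text
[[0.4938, 0.1183, 0.0358], [0.3956, 0.2926, 0.0028], [0.5522, 0.0681, -0.0004]]
boxn [0.3992 0.2919] [124.1  90. ] yaw 13.5
jarn [0.5398 0.3988] [87.  86.2] yaw 24.1
box [0.4947 0.1172] [86.1 55. ] yaw 45.4
```

{"method": "carry_out", "body": {
  "increments": [
    [[0.045,-0.258,0.26,0,0,0],[0.045,-0.258,0.26,0,0,0],[0.045,-0.258,0.26,0,0,0],[0.045,-0.258,0.26,0,0,0],[0.045,-0.258,0.26,0,0,0]]
  ]
}}

```text
clock: 3.4
tcp_pos: [0.496, 0.1173, 0.1205]
orientation: [-0.0, -0.383, 0.924, 0.0]
wrist_force: [-0.1, 0.1, 0.4]
finger_gap: 0.0853
grip_force: 0.0
```

Run:
```python
from h import *
plan((.4945,.1175,.03,135.4))
```

```text
clock 3.40 tcp [0.496  0.1173 0.1205] yaw 135.1 tilt [-0.0006  0.0004]
[0.002, 0.002, 0.181, 0.0001, -0.0, -0.0009] dist 91mm
```

{"method": "carry_out", "body": {
  "increments": [
    [[0.002,0.002,0.1,0,0,0],[0.002,0.002,0.18,0,0,0],[0.002,0.002,0.18,0,0,0],[0.002,0.002,0.18,0,0,0]]
  ]
}}

```text
clock: 3.9
tcp_pos: [0.4959, 0.1178, 0.0324]
orientation: [0.001, -0.384, 0.923, -0.0]
wrist_force: [-0.5, -0.6, -0.3]
finger_gap: 0.0855
grip_force: 0.0
```

{"method": "carry_out", "body": {
  "increments": [
    [[0,0,0,0,0,0],[0,0,0,0,0,0],[0,0,0,0,0,0],[0,0,0,0,0,0],[0,0,0,0,0,0]]
  ],
  "jaw": 1,
  "squeeze": 40
}}

```text
clock: 4.53
tcp_pos: [0.496, 0.1171, 0.032]
orientation: [0.001, -0.383, 0.924, -0.0]
wrist_force: [0.0, 1.4, 6.7]
finger_gap: 0.0492
grip_force: 41.8
```

{"method": "carry_out", "body": {
  "increments": [
    [[0,0,0,0,0,0],[0,0,-0.05,0,0,0],[0,0,-0.2,0,0,0],[0,0,-0.2,0,0,0],[0,0,-0.2,0,0,0]]
  ]
}}

```text
clock: 5.15
tcp_pos: [0.4955, 0.117, 0.1314]
orientation: [0.001, -0.383, 0.924, -0.0]
wrist_force: [-0.5, -0.1, -2.0]
finger_gap: 0.0491
grip_force: 42.7
```

Run:
```python
from h import *
plan((.399,.292,.13,103.5))
```

```text
clock 5.15 tcp [0.4955 0.117  0.1314] yaw 135.1 tilt [0.0027 0.0003]
[-0.112, 0.384, 0.002, -0.0002, 0.0004, 0.0877] dist 200mm
```

{"method": "carry_out", "body": {
  "increments": [
    [[-0.112,0.384,0,0,0,0.0877],[-0.112,0.384,0,0,0,0.0877],[-0.112,0.384,0,0,0,0.0877],[-0.112,0.384,0,0,0,0.0877],[-0.112,0.384,0,0,0,0.0877]]
  ]
}}

```text
clock: 5.78
tcp_pos: [0.3956, 0.2931, 0.1283]
orientation: [-0.002, -0.12, 0.993, -0.001]
wrist_force: [-0.1, -0.2, -1.6]
finger_gap: 0.0491
grip_force: 42.8
```

Run:
```python
from h import *
c=wrist('w2.png')
plan((.399,.292,.055,103.5),(.399,.292,.035,103.5))
```

```text
clock 5.83 tcp [0.3966 0.2922 0.1285] yaw 103.7 tilt [-0.0029 -0.0018]
[-0.005, -0.001, 0.147, -0.0002, -0.0005, 0.0005] dist 74mm
[-0.005, -0.001, 0.187, -0.0002, -0.0005, 0.0005] dist 94mm
```

View pics/w2.png

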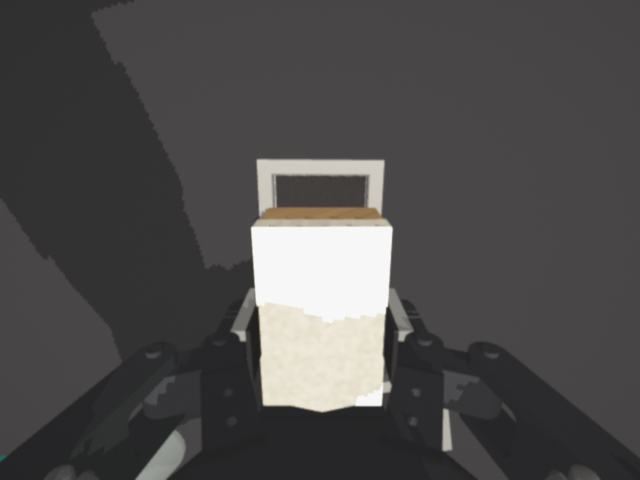

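The box is held level and square over its nest: rim at (258–384, 160), box at (252–390, 210–405). Lowering it now.

{"method": "carry_out", "body": {
  "increments": [
    [[-0.005,0,0.1,0,0,0],[-0.005,0,0.147,0,0,0],[-0.005,0,0.17,0,0,0],[-0.005,0,0.186,0,0,0],[-0.005,0,0.186,0,0,0]]
  ]
}}

```text
clock: 6.45
tcp_pos: [0.401, 0.2925, 0.0374]
orientation: [-0.0, -0.117, 0.993, 0.0]
wrist_force: [-0.7, 0.1, -2.3]
finger_gap: 0.049
grip_force: 42.7
```

{"method": "carry_out", "body": {
  "increments": [
    [[0,0,0,0,0,0],[0,0,0,0,0,0]]
  ]
}}

```text
clock: 6.7
tcp_pos: [0.4014, 0.2931, 0.0382]
orientation: [0.001, -0.118, 0.993, 0.0]
wrist_force: [-0.2, -0.3, -2.4]
finger_gap: 0.0493
grip_force: 42.7
```

{"method": "carry_out", "body": {
  "increments": [
    [[-0.004,0,0.004,0,0,0],[-0.004,0,0.008,0,0,0],[-0.004,0,0.008,0,0,0]]
  ]
}}

```text
clock: 7.08
tcp_pos: [0.4034, 0.2936, 0.035]
orientation: [0.001, -0.118, 0.993, 0.0]
wrist_force: [-3.1, -1.0, 11.9]
finger_gap: 0.0492
grip_force: 44.4
```

{"method": "carry_out", "body": {
  "increments": [
    [[0,0,0,0,0,0],[0,0,0,0,0,0],[0,0,0,0,0,0],[0,0,0,0,0,0]]
  ],
  "jaw": 0
}}

```text
clock: 7.58
tcp_pos: [0.4026, 0.2932, 0.0333]
orientation: [-0.0, -0.118, 0.993, -0.0]
wrist_force: [0.4, -0.5, -0.1]
finger_gap: 0.0852
grip_force: 0.0
```

{"method": "carry_out", "body": {
  "increments": [
    [[0,0,-0.1,0,0,0],[0,0,-0.25,0,0,0],[0,0,-0.3,0,0,0],[0,0,-0.3,0,0,0],[0,0,-0.3,0,0,0]]
  ]
}}

```text
clock: 8.2
tcp_pos: [0.4023, 0.293, 0.1827]
orientation: [-0.0, -0.118, 0.993, -0.0]
wrist_force: [-0.5, -0.5, 0.8]
finger_gap: 0.0855
grip_force: 0.0
```

Run:
```python
from h import *
plan((.57,.16,.2,107),(.635,.193,.2,107))
c=wrist()
print('box',*fit(c,.401,.292,.08,.039,200)); print('boxn',*fit(c,.401,.294,.085,.01,120))
```

```text
clock 8.20 tcp [0.4023 0.293  0.1827] yaw 103.5 tilt [-0.0007 -0.0003]
[-0.264, -0.337, -0.035, -0.0, -0.0001, -0.0097] dist 215mm
[-0.406, -0.303, -0.035, -0.0, -0.0001, -0.0097] dist 254mm
box [0.3923 0.2904] [110.4  79.7] yaw 13.5
boxn [0.3994 0.2921] [125.3  91. ] yaw 13.5
```

{"method": "carry_out", "body": {
  "increments": [
    [[-0.4,-0.3,-0.03,0,0,-0.01],[-0.4,-0.3,-0.03,0,0,-0.01],[-0.4,-0.3,-0.03,0,0,-0.01],[-0.4,-0.3,-0.03,0,0,-0.01],[-0.4,-0.3,-0.03,0,0,-0.01]]
  ]
}}

```text
clock: 8.88
tcp_pos: [0.6351, 0.1913, 0.1945]
orientation: [-0.002, -0.147, 0.989, -0.0]
wrist_force: [-0.3, 0.2, -0.6]
finger_gap: 0.0857
grip_force: 0.0
```

Run:
```python
from h import *
c=wrist('w3.png')
W=pts(c)
p=region(W,.634,.193,.04,.074,.095); print('stopper',len(p),p.min(0).round(4),p.max(0).round(4),np.median(p,0).round(4))
p=region(W,.634,.193,.045,.08,.095);print(rect(p))
p=region(W,.634,.193,.045,.002,.012);print(len(p),rect(p))
plan((.635,.193,.068,107))
```

```text
stopper 911 [0.6205 0.1776 0.074 ] [0.6445 0.202  0.088 ] [0.6317 0.19   0.0858]
(array([632.5, 190.3]), array([23.5, 22.8]), 15.5)
284 (array([634. , 192.5]), array([76.2, 63.4]), 23.6)
clock 8.93 tcp [0.6328 0.1925 0.1949] yaw 107.0 tilt [-0.0046 -0.0006]
[-0.006, -0.0, 0.254, 0.0001, -0.0007, -0.0001] dist 127mm
```

View pics/w3.png

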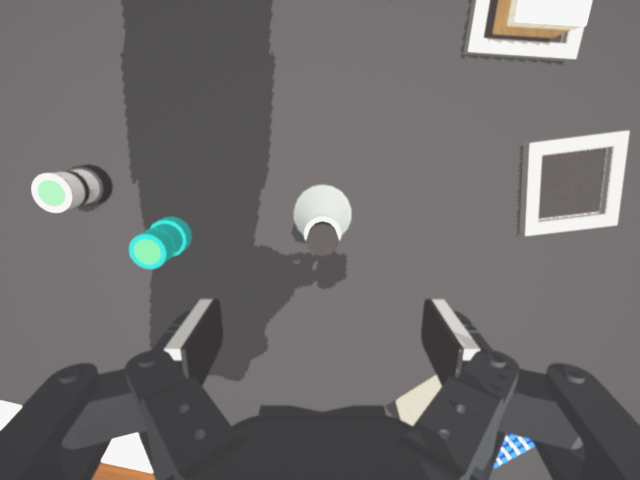

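The flask is under the open jaws, stopper at (322,238), with nothing close by. Descending.

{"method": "carry_out", "body": {
  "increments": [
    [[0.003,-0.003,0.12,0,0,0],[0.003,-0.003,0.2,0,0,0],[0.003,-0.003,0.258,0,0,0],[0.003,-0.003,0.258,0,0,0],[0.003,-0.003,0.258,0,0,0]]
  ]
}}

```text
clock: 9.55
tcp_pos: [0.6308, 0.1929, 0.0704]
orientation: [0.0, -0.149, 0.989, 0.0]
wrist_force: [0.2, 0.6, 0.7]
finger_gap: 0.0847
grip_force: 0.0
```

Run:
```python
from h import *
plan((.632,.1905,.066,107))
```

```text
clock 9.55 tcp [0.6308 0.1929 0.0704] yaw 107.2 tilt [0.0004 0.0002]
[-0.001, -0.005, 0.009, 0.0, 0.0001, 0.0005] dist 5mm
```

{"method": "carry_out", "body": {
  "increments": [
    [[0,-0.005,0.006,0,0,0],[0,-0.005,0.006,0,0,0]]
  ]
}}

```text
clock: 9.8
tcp_pos: [0.6326, 0.1898, 0.0675]
orientation: [0.001, -0.149, 0.989, 0.0]
wrist_force: [-0.3, -0.2, -1.0]
finger_gap: 0.0853
grip_force: 0.0
```

{"method": "carry_out", "body": {
  "increments": [
    [[0,0,0,0,0,0],[0,0,0,0,0,0],[0,0,0,0,0,0],[0,0,0,0,0,0],[0,0,0,0,0,0]]
  ],
  "jaw": 1,
  "squeeze": 30
}}

```text
clock: 10.42
tcp_pos: [0.6321, 0.1899, 0.0666]
orientation: [0.0, -0.149, 0.989, 0.0]
wrist_force: [0.1, -0.3, 1.1]
finger_gap: 0.0226
grip_force: 29.2
```

{"method": "carry_out", "body": {
  "increments": [
    [[0,0,0,0,0,0],[0,0,-0.03,0,0,0],[0,0,-0.1,0,0,0],[0,0,-0.2,0,0,0],[0,0,-0.2,0,0,0]]
  ]
}}

```text
clock: 11.05
tcp_pos: [0.6349, 0.1905, 0.1726]
orientation: [0.005, -0.149, 0.989, 0.0]
wrist_force: [0.8, -0.5, -0.9]
finger_gap: 0.0234
grip_force: 29.0
```

Run:
```python
from h import *
plan((.374,-.294,.17,107),(.374,-.294,.17,52))
```

```text
clock 11.05 tcp [0.6349 0.1905 0.1726] yaw 107.1 tilt [0.0097 0.0018]
[0.784, -0.772, -0.002, -0.0002, 0.0016, 0.0003] dist 550mm
[0.784, -0.772, -0.002, 0.0006, 0.0015, 0.1531] dist 550mm
```

{"method": "carry_out", "body": {
  "increments": [
    [[0.784,-0.772,0,0,0,0.153],[0.784,-0.772,0,0,0,0.153],[0.784,-0.772,0,0,0,0.153],[0.784,-0.772,0,0,0,0.153],[0.784,-0.772,0,0,0,0.153]]
  ]
}}

```text
clock: 11.68
tcp_pos: [0.4822, -0.0866, 0.1663]
orientation: [0.0, 0.317, 0.949, -0.0]
wrist_force: [0.7, -0.9, -0.2]
finger_gap: 0.0228
grip_force: 29.1
```

{"method": "carry_out", "body": {
  "increments": [
    [[0,0,0,0,0,0],[0,0,0,0,0,0]]
  ]
}}

```text
clock: 11.92
tcp_pos: [0.4836, -0.0853, 0.1665]
orientation: [0.0, 0.314, 0.949, 0.0]
wrist_force: [0.5, 0.3, -0.3]
finger_gap: 0.0231
grip_force: 29.2
```

Run:
```python
from h import *
plan((.374,-.294,.17,52))
c=wrist()
print('fn',*fit(c,.374,-.294,.075,.01,150))
```

```text
clock 11.93 tcp [ 0.4836 -0.0853  0.1665] yaw 53.4 tilt [0.0003 0.0005]
[-0.073, -0.466, -0.007, 0.0001, -0.0, 0.0038] dist 236mm
fn [ 0.3743 -0.2973] [95.3 96.1] yaw 16.9
```

{"method": "carry_out", "body": {
  "increments": [
    [[-0.073,-0.467,0,0,0,0.004],[-0.073,-0.467,0,0,0,0.004],[-0.073,-0.467,0,0,0,0.004],[-0.073,-0.467,0,0,0,0.004],[-0.073,-0.467,0,0,0,0.004]]
  ]
}}

```text
clock: 12.6
tcp_pos: [0.3739, -0.2963, 0.1663]
orientation: [0.0, 0.327, 0.945, -0.0]
wrist_force: [-0.2, 0.6, -0.5]
finger_gap: 0.0229
grip_force: 29.4
```

{"method": "carry_out", "body": {
  "increments": [
    [[0,0,0,0,0,0]]
  ]
}}

```text
clock: 12.72
tcp_pos: [0.3745, -0.2934, 0.1661]
orientation: [-0.0, 0.325, 0.946, 0.0]
wrist_force: [0.5, 0.6, -1.2]
finger_gap: 0.0229
grip_force: 29.4
```

Run:
```python
from h import *
plan((.3745,-.296,.09,52),(.3745,-.296,.07,52))
c=wrist('w4.png')
print('fn',*fit(c,.374,-.294,.075,.01,150))
```

```text
clock 12.72 tcp [ 0.3745 -0.2934  0.1661] yaw 52.1 tilt [-0.0002  0.001 ]
[-0.003, -0.004, 0.152, 0.0001, -0.0001, 0.0002] dist 76mm
[-0.003, -0.004, 0.192, 0.0001, -0.0001, 0.0002] dist 96mm
fn [ 0.3874 -0.3131] [111.3 133.3] yaw 16.8
```

View pics/w4.png

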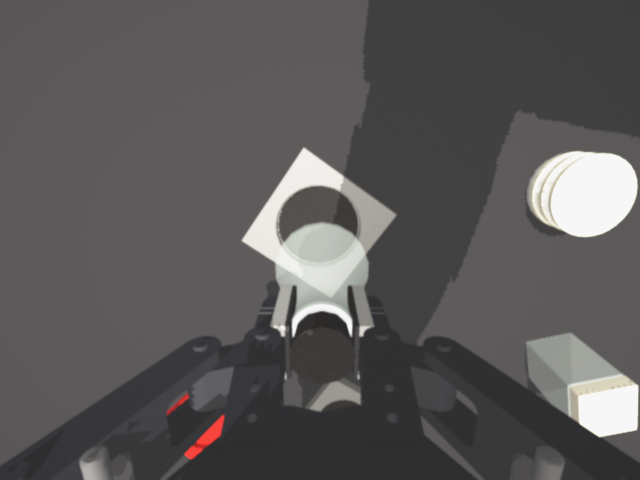

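Picture: flask held upright, base at (322,270), over the nest (corners (304,148), (396,214), (331,297), (242,240)). Checking the nest centre by ray before lowering.

```bash
cat >> h.py <<'E'
def ray(c,u,v,z):
    K=c['intrinsics']; d=c['R'].T@np.array([(u-K[0,2])/K[0,0],(v-K[1,2])/K[1,1],1]); o=-c['R'].T@c['t']
    return (o+d*(z-o[2])/d[2]).round(4)
E
python3 - <<'E'
from h import *
c=wrist(); P=[ray(c,*q,.01) for q in[(304,148),(396,214),(331,297),(242,240)]]
print(P,np.mean(P,0),(P[0]+P[2])/2,(P[1]+P[3])/2)
plan((.3745,-.296,.072,52))
E
```

```text
[array([ 0.3163, -0.2654,  0.01  ]), array([ 0.4051, -0.2381,  0.01  ]), array([ 0.4326, -0.3274,  0.01  ]), array([ 0.3432, -0.3548,  0.01  ])] [ 0.3743   -0.296425  0.01    ] [ 0.37445 -0.2964   0.01   ] [ 0.37415 -0.29645  0.01   ]
clock 12.82 tcp [ 0.3747 -0.2929  0.1662] yaw 52.1 tilt [-0.0002  0.0008]
[-0.004, -0.005, 0.188, 0.0001, -0.0001, 0.0004] dist 94mm
```

{"method": "carry_out", "body": {
  "increments": [
    [[-0.004,-0.005,0.08,0,0,0],[-0.004,-0.005,0.14,0,0,0],[-0.004,-0.005,0.18,0,0,0],[-0.004,-0.005,0.18,0,0,0],[-0.004,-0.005,0.18,0,0,0]]
  ]
}}

```text
clock: 13.45
tcp_pos: [0.3747, -0.2973, 0.0771]
orientation: [0.0, 0.325, 0.946, -0.0]
wrist_force: [0.2, -0.2, -1.2]
finger_gap: 0.0229
grip_force: 29.3
```

{"method": "carry_out", "body": {
  "increments": [
    [[0,0,0.004,0,0,0],[0,0,0.008,0,0,0],[0,0,0.008,0,0,0]]
  ]
}}

```text
clock: 13.82
tcp_pos: [0.3738, -0.2977, 0.0725]
orientation: [0.0, 0.326, 0.945, -0.0]
wrist_force: [0.1, -0.0, -1.1]
finger_gap: 0.0228
grip_force: 29.4
```

{"method": "carry_out", "body": {
  "increments": [
    [[0,0,0.004,0,0,0],[0,0,0.007,0,0,0],[0,0,0.007,0,0,0]]
  ]
}}

```text
clock: 14.2
tcp_pos: [0.3738, -0.2978, 0.0695]
orientation: [0.0, 0.326, 0.945, -0.0]
wrist_force: [-1.9, 1.3, 5.9]
finger_gap: 0.0231
grip_force: 30.2
```

Contact (about 7 N). Releasing and retreating straight up, then on to the eyepiece.

{"method": "carry_out", "body": {
  "increments": [
    [[0,0,0,0,0,0],[0,0,0,0,0,0],[0,0,0,0,0,0],[0,0,0,0,0,0]]
  ],
  "jaw": 0
}}

```text
clock: 14.7
tcp_pos: [0.3737, -0.2976, 0.0687]
orientation: [-0.0, 0.326, 0.945, 0.0]
wrist_force: [-0.2, -0.3, 1.5]
finger_gap: 0.0852
grip_force: 0.0
```

{"method": "carry_out", "body": {
  "increments": [
    [[0,0,-0.05,0,0,0],[0,0,-0.15,0,0,0],[0,0,-0.24,0,0,0],[0,0,-0.24,0,0,0],[0,0,-0.24,0,0,0]]
  ]
}}

```text
clock: 15.32
tcp_pos: [0.3736, -0.2975, 0.1884]
orientation: [-0.0, 0.326, 0.945, 0.0]
wrist_force: [-0.3, 0.1, -0.3]
finger_gap: 0.0851
grip_force: 0.0
```

Run:
```python
from h import *
c=wrist(); W=pts(c); p=region(W,.374,-.296,.03,.08,.11); print('stopper',len(p),np.median(p,0).round(4),rect(p))
plan((.6675,-.0175,.18,161))
```

```text
stopper 931 [ 0.3739 -0.2982  0.0889] (array([ 374.6, -298.7]), array([23.2, 23.1]), 3.4)
clock 15.38 tcp [ 0.3733 -0.297   0.1877] yaw 52.0 tilt [-0.0012  0.0015]
[-0.119, 0.803, 0.016, 0.0003, -0.0001, -0.3029] dist 406mm
```

{"method": "carry_out", "body": {
  "increments": [
    [[-0.119,0.803,0,0,0,-0.203],[-0.119,0.803,0,0,0,-0.203],[-0.119,0.803,0,0,0,-0.203],[-0.119,0.803,0,0,0,-0.203],[-0.119,0.803,0,0,0,-0.203]]
  ]
}}

```text
clock: 16.0
tcp_pos: [0.6007, -0.0806, 0.1868]
orientation: [-0.001, -0.139, 0.99, 0.001]
wrist_force: [1.2, -0.6, 0.2]
finger_gap: 0.0853
grip_force: 0.0
```

{"method": "carry_out", "body": {
  "increments": [
    [[0,0,0,0,0,0],[0,0,0,0,0,0]]
  ]
}}

```text
clock: 16.25
tcp_pos: [0.5992, -0.082, 0.1869]
orientation: [-0.002, -0.136, 0.991, 0.001]
wrist_force: [0.8, -0.5, -0.7]
finger_gap: 0.0851
grip_force: 0.0
```

Run:
```python
from h import *
plan((.6675,-.0175,.19,125))
```

```text
clock 16.25 tcp [ 0.5992 -0.082   0.1869] yaw 105.7 tilt [-0.0037  0.0007]
[-0.166, 0.087, -0.007, 0.0004, -0.0005, -0.0537] dist 94mm
```

{"method": "carry_out", "body": {
  "increments": [
    [[-0.166,0.087,0,0,0,-0.0537],[-0.166,0.087,0,0,0,-0.0537],[-0.166,0.087,0,0,0,-0.0537],[-0.166,0.087,0,0,0,-0.0537]]
  ]
}}

```text
clock: 16.75
tcp_pos: [0.6673, -0.0195, 0.1884]
orientation: [-0.001, -0.299, 0.954, 0.0]
wrist_force: [0.5, 0.4, 0.6]
finger_gap: 0.0854
grip_force: 0.0
```

Run:
```python
from h import *
c=wrist('w5.png'); W=pts(c)
for x,y in[(.667,-.0175),(.695,.061)]:
  p=region(W,x,y,.035,.046,.07); print(len(p),rect(p),np.median(p[:,2]))
  q=c['R']@np.array([x,y,.05])+c['t']; print(c['intrinsics']@q/q[2])
plan((.667,-.0175,.04,125))
```

```text
1135 (array([667.5, -19.9]), array([30. , 29.3]), 35.4) 0.05211498645829267
[324.33236431 232.80658415   1.        ]
983 (array([694.3,  58.9]), array([30.6, 29.5]), 42.7) 0.0520108845354946
[380.89981046 309.17655778   1.        ]
clock 16.80 tcp [ 0.6673 -0.0196  0.1887] yaw 124.8 tilt [-0.0012 -0.    ]
[-0.002, 0.004, 0.297, 0.0001, -0.0002, -0.0005] dist 149mm
```

View pics/w5.png

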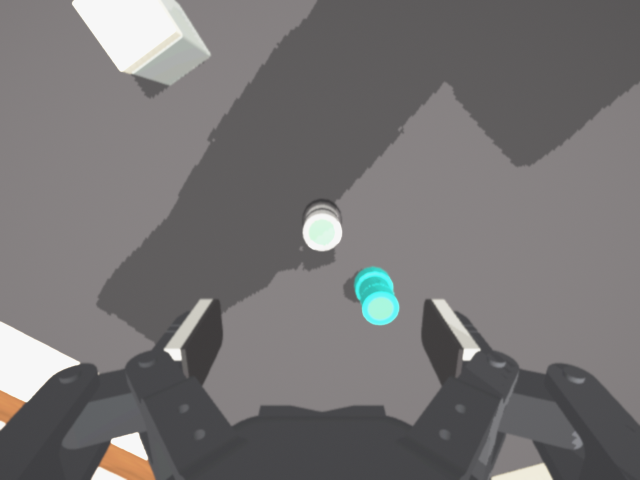

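The steel eyepiece is at (322,230), centred between the jaws. The turquoise one at (380,305) is 67 mm off to the side and clear of the fingers. Descending.

{"method": "carry_out", "body": {
  "increments": [
    [[0,0,0.12,0,0,0],[0,0,0.24,0,0,0],[0,0,0.3,0,0,0],[0,0,0.3,0,0,0],[0,0,0.3,0,0,0]]
  ]
}}

```text
clock: 17.42
tcp_pos: [0.6693, -0.0191, 0.0408]
orientation: [0.001, -0.3, 0.954, -0.001]
wrist_force: [0.4, 0.4, 0.9]
finger_gap: 0.0854
grip_force: 0.0
```

{"method": "carry_out", "body": {
  "increments": [
    [[0,0,0,0,0,0],[0,0,0,0,0,0],[0,0,0,0,0,0],[0,0,0,0,0,0],[0,0,0,0,0,0]]
  ],
  "jaw": 1,
  "squeeze": 35
}}

```text
clock: 18.05
tcp_pos: [0.6691, -0.0181, 0.0398]
orientation: [0.001, -0.301, 0.954, -0.0]
wrist_force: [-0.2, -0.7, 6.5]
finger_gap: 0.0288
grip_force: 34.7
```

{"method": "carry_out", "body": {
  "increments": [
    [[0,0,0,0,0,0],[0,0,-0.05,0,0,0],[0,0,-0.15,0,0,0],[0,0,-0.24,0,0,0],[0,0,-0.24,0,0,0]]
  ]
}}

```text
clock: 18.68
tcp_pos: [0.671, -0.0183, 0.1634]
orientation: [0.004, -0.301, 0.954, -0.002]
wrist_force: [0.3, 0.1, -0.1]
finger_gap: 0.0293
grip_force: 34.8
```

Run:
```python
from h import *
plan((.5507,-.401,.16,100),(.5507,-.401,.16,70))
```

```text
clock 18.68 tcp [ 0.671  -0.0183  0.1634] yaw 125.0 tilt [ 0.0078 -0.001 ]
[0.636, -0.489, 0.006, -0.0006, 0.0011, 0.0695] dist 401mm
[0.636, -0.489, 0.006, -0.0003, 0.0013, 0.1528] dist 401mm
```

{"method": "carry_out", "body": {
  "increments": [
    [[0.636,-0.489,0,0,0,0.1],[0.636,-0.489,0,0,0,0.1],[0.636,-0.489,0,0,0,0.1],[0.636,-0.489,0,0,0,0.1],[0.636,-0.489,0,0,0,0.1]]
  ]
}}

```text
clock: 19.3
tcp_pos: [0.5734, -0.3174, 0.1569]
orientation: [-0.001, 0.009, 1.0, 0.001]
wrist_force: [1.1, 0.2, -0.8]
finger_gap: 0.0289
grip_force: 34.8
```

{"method": "carry_out", "body": {
  "increments": [
    [[0,0,0,0,0,0],[0,0,0,0,0,0]]
  ]
}}

```text
clock: 19.55
tcp_pos: [0.574, -0.3158, 0.1572]
orientation: [-0.001, 0.009, 1.0, 0.001]
wrist_force: [0.0, 1.1, -1.6]
finger_gap: 0.0292
grip_force: 34.9
```

Run:
```python
from h import *
c=wrist('w6.png')
print('en',*fit(c,.551,-.401,.055,.01,150))
plan((.5507,-.401,.16,89))
```

```text
en [ 0.5505 -0.4029] [74.9 75. ] yaw 18.6
clock 19.60 tcp [ 0.5745 -0.315   0.1576] yaw 89.0 tilt [-0.0017  0.0019]
[0.045, -0.173, -0.005, 0.0003, -0.0003, 0.0001] dist 89mm
```

View pics/w6.png

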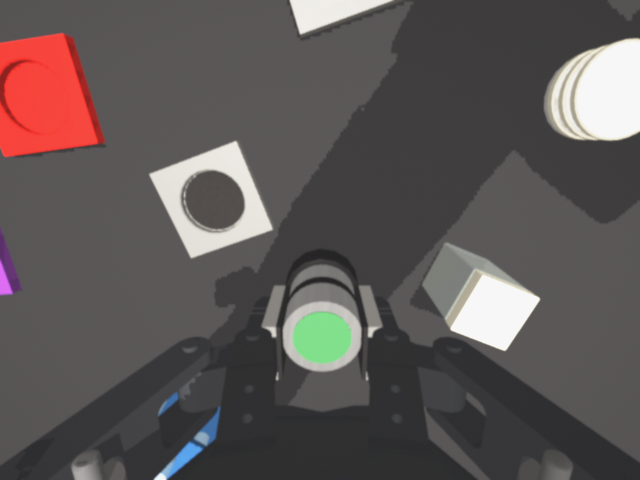

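The grey nest is at (213,200), the jar at (490,300), and the steel eyepiece is held upright. Red and purple nests sit to the left and stay untouched. Moving over the grey nest.

{"method": "carry_out", "body": {
  "increments": [
    [[0.04,-0.176,0,0,0,0],[0.04,-0.176,0,0,0,0],[0.04,-0.176,0.1,0,0,0],[0.04,-0.176,0.15,0,0,0],[0.04,-0.176,0.15,0,0,0]]
  ]
}}

```text
clock: 20.23
tcp_pos: [0.5523, -0.401, 0.0809]
orientation: [-0.002, 0.008, 1.0, 0.002]
wrist_force: [0.5, 0.1, -0.6]
finger_gap: 0.029
grip_force: 35.1
```

{"method": "carry_out", "body": {
  "increments": [
    [[0,0,0,0,0,0]]
  ]
}}

```text
clock: 20.35
tcp_pos: [0.5544, -0.4034, 0.085]
orientation: [0.001, 0.008, 1.0, -0.0]
wrist_force: [0.0, 1.0, -0.3]
finger_gap: 0.029
grip_force: 35.1
```

Run:
```python
from h import *
plan((.5525,-.403,.043,89))
```

```text
clock 20.35 tcp [ 0.5544 -0.4034  0.085 ] yaw 89.1 tilt [ 0.0011 -0.0007]
[0.004, 0.001, 0.084, -0.0001, 0.0002, 0.0002] dist 42mm
```

{"method": "carry_out", "body": {
  "increments": [
    [[0.003,0,0.04,0,0,0],[0.003,0,0.07,0,0,0],[0.003,0,0.078,0,0,0],[0.003,0,0.078,0,0,0]]
  ]
}}

```text
clock: 20.85
tcp_pos: [0.552, -0.4038, 0.0451]
orientation: [0.0, 0.009, 1.0, 0.0]
wrist_force: [-0.1, 0.6, -0.3]
finger_gap: 0.0293
grip_force: 35.1
```

{"method": "carry_out", "body": {
  "increments": [
    [[0,0,0.004,0,0,0],[0,0,0.008,0,0,0],[0,0,0.008,0,0,0]]
  ]
}}

```text
clock: 21.22
tcp_pos: [0.5524, -0.4043, 0.0428]
orientation: [0.001, 0.009, 1.0, -0.001]
wrist_force: [-1.9, 1.9, 6.1]
finger_gap: 0.0292
grip_force: 35.9
```

Contact. Release, lift and head for the jar.

{"method": "carry_out", "body": {
  "increments": [
    [[0,0,0,0,0,0],[0,0,0,0,0,0],[0,0,0,0,0,0],[0,0,0,0,0,0]]
  ],
  "jaw": 0
}}

```text
clock: 21.72
tcp_pos: [0.5518, -0.4038, 0.0406]
orientation: [-0.0, 0.009, 1.0, 0.0]
wrist_force: [-0.8, -0.8, 0.3]
finger_gap: 0.0857
grip_force: 0.0
```

{"method": "carry_out", "body": {
  "increments": [
    [[0,0,-0.05,0,0,0],[0,0,-0.15,0,0,0],[0,0,-0.27,0,0,0],[0,0,-0.27,0,0,0],[0,0,-0.27,0,0,0]]
  ]
}}

```text
clock: 22.35
tcp_pos: [0.5518, -0.4038, 0.1758]
orientation: [0.0, 0.009, 1.0, -0.0]
wrist_force: [0.7, 0.2, 0.2]
finger_gap: 0.0854
grip_force: 0.0
```

Run:
```python
from h import *
c=wrist(); W=pts(c); p=region(W,.5505,-.403,.03,.048,.08); print('eye',len(p),np.median(p,0).round(4),rect(p))
p=region(W,.619,-.197,.04,.07,.09); print('jar',len(p),rect(p)) if len(p)>5 else 0
plan((.619,-.197,.18,66))
```

```text
eye 1283 [ 0.5496 -0.4047  0.0551] (array([ 550.5, -405. ]), array([29.2, 29.9]), 88.9)
jar 3265 (array([ 618.9, -200.2]), array([46.3, 44.4]), 66.1)
clock 22.40 tcp [ 0.5513 -0.4033  0.1745] yaw 89.0 tilt [-0.0015  0.0015]
[-0.128, 0.415, -0.011, 0.0002, -0.0003, 0.0639] dist 217mm
```

{"method": "carry_out", "body": {
  "increments": [
    [[-0.128,0.409,0,0,0,0.0639],[-0.128,0.409,0,0,0,0.0639],[-0.128,0.409,0,0,0,0.0639],[-0.128,0.409,0,0,0,0.0639],[-0.128,0.409,0,0,0,0.0639]]
  ]
}}

```text
clock: 23.02
tcp_pos: [0.6189, -0.1975, 0.1736]
orientation: [-0.002, 0.206, 0.979, 0.001]
wrist_force: [-0.3, 0.1, 0.0]
finger_gap: 0.0852
grip_force: 0.0
```

{"method": "carry_out", "body": {
  "increments": [
    [[0,0,0,0,0,0]]
  ]
}}

```text
clock: 23.15
tcp_pos: [0.6186, -0.2007, 0.1743]
orientation: [-0.001, 0.208, 0.978, 0.0]
wrist_force: [-0.0, 0.2, 0.2]
finger_gap: 0.085
grip_force: 0.0
```

Run:
```python
from h import *
c=wrist(); W=pts(c)
p=region(W,.619,-.199,.04,.07,.09); print('jar',len(p),rect(p),np.median(p[:,2]))
plan((.619,-.200,.045,66))
```

```text
jar 3896 (array([ 619. , -199.8]), array([44.1, 44.3]), 66.2) 0.07385437253640312
clock 23.20 tcp [ 0.6186 -0.2012  0.1747] yaw 65.9 tilt [-0.0019  0.0006]
[-0.0, 0.003, 0.259, -0.0, -0.0003, -0.0002] dist 130mm
```

{"method": "carry_out", "body": {
  "increments": [
    [[0,0.002,0.1,0,0,0],[0,0.002,0.2,0,0,0],[0,0.002,0.258,0,0,0],[0,0.002,0.258,0,0,0],[0,0.002,0.258,0,0,0]]
  ]
}}

```text
clock: 23.82
tcp_pos: [0.6203, -0.2009, 0.048]
orientation: [0.001, 0.209, 0.978, -0.0]
wrist_force: [0.8, -0.1, 0.2]
finger_gap: 0.0851
grip_force: 0.0
```

{"method": "carry_out", "body": {
  "increments": [
    [[0,0,0,0,0,0],[0,0,0,0,0,0],[0,0,0,0,0,0],[0,0,0,0,0,0],[0,0,0,0,0,0]]
  ],
  "jaw": 1,
  "squeeze": 40
}}

```text
clock: 24.45
tcp_pos: [0.6206, -0.2, 0.0483]
orientation: [0.001, 0.208, 0.978, -0.0]
wrist_force: [-1.1, -1.1, 5.5]
finger_gap: 0.0438
grip_force: 41.6
```

{"method": "carry_out", "body": {
  "increments": [
    [[0,0,0,0,0,0],[0,0,-0.05,0,0,0],[0,0,-0.15,0,0,0],[0,0,-0.26,0,0,0],[0,0,-0.26,0,0,0]]
  ]
}}

```text
clock: 25.08
tcp_pos: [0.6225, -0.2006, 0.1824]
orientation: [0.005, 0.208, 0.978, -0.001]
wrist_force: [1.0, -1.1, -1.9]
finger_gap: 0.0436
grip_force: 41.1
```

{"method": "carry_out", "body": {
  "increments": [
    [[0,0,0,0,0,0]]
  ]
}}

```text
clock: 25.2
tcp_pos: [0.6194, -0.1993, 0.1763]
orientation: [-0.0, 0.208, 0.978, 0.0]
wrist_force: [-0.7, -0.3, -2.2]
finger_gap: 0.0436
grip_force: 41.1
```

Run:
```python
from h import *
plan((.54,.399,.175,114),(.58,.1,.175,100))
```

```text
clock 25.20 tcp [ 0.6194 -0.1993  0.1763] yaw 66.0 tilt [-0.0006  0.0004]
[0.632, 1.029, 0.003, 0.0001, -0.0001, -0.1333] dist 604mm
[0.315, 0.515, 0.003, 0.0001, -0.0001, -0.0944] dist 302mm
```

{"method": "carry_out", "body": {
  "increments": [
    [[0.315,0.515,0,0,0,-0.09],[0.315,0.515,0,0,0,-0.09],[0.315,0.515,0,0,0,-0.09],[0.315,0.515,0,0,0,-0.09],[0.315,0.515,0,0,0,-0.09]]
  ]
}}

```text
clock: 25.82
tcp_pos: [0.5784, 0.102, 0.1744]
orientation: [-0.002, -0.074, 0.997, 0.0]
wrist_force: [1.4, -0.3, 0.1]
finger_gap: 0.0437
grip_force: 41.2
```

{"method": "carry_out", "body": {
  "increments": [
    [[0,0,0,0,0,0]]
  ]
}}

```text
clock: 25.95
tcp_pos: [0.5781, 0.1034, 0.1745]
orientation: [-0.002, -0.076, 0.997, 0.0]
wrist_force: [-0.1, -0.9, -1.4]
finger_gap: 0.0437
grip_force: 41.5
```

Run:
```python
from h import *
plan((.541,.395,.175,114))
```

```text
clock 25.95 tcp [0.5781 0.1034 0.1745] yaw 98.7 tilt [-0.0048  0.0006]
[-0.015, 0.588, -0.0, 0.0003, -0.0007, -0.0424] dist 294mm
```

{"method": "carry_out", "body": {
  "increments": [
    [[-0.015,0.588,0,0,0,-0.0424],[-0.015,0.588,0,0,0,-0.0424],[-0.015,0.588,0,0,0,-0.0424],[-0.015,0.588,0,0,0,-0.0424],[-0.015,0.588,0,0,0,-0.0424]]
  ]
}}

```text
clock: 26.58
tcp_pos: [0.5442, 0.3928, 0.1746]
orientation: [-0.001, -0.205, 0.979, -0.001]
wrist_force: [0.4, -0.1, -1.3]
finger_gap: 0.043
grip_force: 41.6
```

{"method": "carry_out", "body": {
  "increments": [
    [[0,0,0,0,0,0]]
  ]
}}

```text
clock: 26.7
tcp_pos: [0.5438, 0.3935, 0.1743]
orientation: [-0.002, -0.207, 0.978, -0.0]
wrist_force: [0.6, -0.6, -1.7]
finger_gap: 0.0434
grip_force: 41.7
```

Run:
```python
from h import *
c=wrist('w7.png')
print('boxn',*fit(c,.401,.294,.085,.01,150))
plan((.540,.3995,.06,114),(.540,.3995,.0513,114))
```

```text
boxn [0.4284 0.2989] [63.2 88.5] yaw 13.6
clock 26.75 tcp [0.5443 0.3917 0.1744] yaw 113.8 tilt [-0.0029 -0.0022]
[0.001, 0.018, 0.229, -0.0001, -0.0006, -0.0006] dist 115mm
[0.001, 0.018, 0.246, -0.0001, -0.0006, -0.0006] dist 123mm
```

View pics/w7.png

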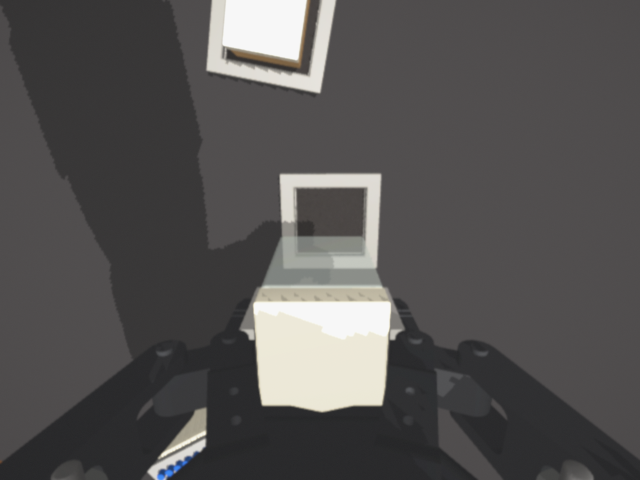

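The jar is held upright and square with its nest (rim 280–381 × 174–268). The box sits inside its recess at the top. Lowering the jar.

{"method": "carry_out", "body": {
  "increments": [
    [[0,0.017,0,0,0,0],[0,0.017,0.1,0,0,0],[0,0.017,0.18,0,0,0],[0,0.017,0.228,0,0,0],[0,0.017,0.228,0,0,0]]
  ]
}}

```text
clock: 27.38
tcp_pos: [0.5403, 0.397, 0.0603]
orientation: [-0.003, -0.204, 0.979, -0.001]
wrist_force: [-0.1, 0.5, -1.5]
finger_gap: 0.0436
grip_force: 41.7
```

{"method": "carry_out", "body": {
  "increments": [
    [[0,0,0,0,0,0]]
  ]
}}

```text
clock: 27.5
tcp_pos: [0.5426, 0.399, 0.0641]
orientation: [0.001, -0.204, 0.979, 0.0]
wrist_force: [0.6, 0.7, -1.3]
finger_gap: 0.0437
grip_force: 41.7
```

Run:
```python
from h import *
plan((.540,.3995,.0513,114))
```

```text
clock 27.50 tcp [0.5426 0.399  0.0641] yaw 113.6 tilt [0.0012 0.0007]
[0.004, 0.003, 0.026, 0.0, 0.0002, -0.0011] dist 13mm
```

{"method": "carry_out", "body": {
  "increments": [
    [[0.004,0.002,0.01,0,0,0],[0.004,0.002,0.018,0,0,0],[0.004,0.002,0.022,0,0,0],[0.004,0.002,0.022,0,0,0]]
  ]
}}

```text
clock: 28.0
tcp_pos: [0.5393, 0.3996, 0.0518]
orientation: [-0.0, -0.205, 0.979, -0.0]
wrist_force: [-0.1, -0.2, -1.4]
finger_gap: 0.0439
grip_force: 41.7
```

{"method": "carry_out", "body": {
  "increments": [
    [[0,0,0.003,0,0,0],[0,0,0.006,0,0,0],[0,0,0.006,0,0,0]]
  ]
}}

```text
clock: 28.38
tcp_pos: [0.5396, 0.3998, 0.0513]
orientation: [0.001, -0.205, 0.979, 0.0]
wrist_force: [-3.6, -2.4, 10.4]
finger_gap: 0.0437
grip_force: 43.0
```

{"method": "carry_out", "body": {
  "increments": [
    [[0,0,0,0,0,0],[0,0,0,0,0,0],[0,0,0,0,0,0],[0,0,0,0,0,0]]
  ],
  "jaw": 0
}}

```text
clock: 28.88
tcp_pos: [0.5394, 0.3995, 0.0486]
orientation: [-0.0, -0.205, 0.979, -0.0]
wrist_force: [-0.1, -0.1, -0.2]
finger_gap: 0.0855
grip_force: 0.0
```

{"method": "carry_out", "body": {
  "increments": [
    [[0,0,-0.05,0,0,0],[0,0,-0.15,0,0,0],[0,0,-0.3,0,0,0],[0,0,-0.3,0,0,0],[0,0,-0.3,0,0,0]]
  ]
}}

```text
clock: 29.5
tcp_pos: [0.54, 0.3999, 0.1999]
orientation: [0.001, -0.205, 0.979, 0.0]
wrist_force: [0.2, -0.1, -1.2]
finger_gap: 0.0852
grip_force: 0.0
```

{"method": "carry_out", "body": {
  "increments": [
    [[0,0,0,0,0,0],[0,0,0,0,0,0]]
  ]
}}

```text
clock: 29.75
tcp_pos: [0.5385, 0.399, 0.1965]
orientation: [-0.002, -0.205, 0.979, -0.001]
wrist_force: [-0.2, 0.4, -0.4]
finger_gap: 0.0853
grip_force: 0.0
```

```bash
python3 - <<'E'
from h import *
c=wrist(); W=pts(c)
p=region(W,.54,.4,.04,.07,.09); print('jar',len(p),rect(p),np.median(p[:,2]))
p=region(W,.401,.293,.06,.032,.05); print('box',len(p),rect(p),np.median(p[:,2]))
print('jarn rim',*fit(c,.54,.399,.06,.01,150))
s=snap('scene'); a=snap('side')
cv2.imwrite('pics/end.png',np.vstack([s['frame'][100:430,200:560],a['frame'][100:430,190:550]])[:, :])
for n,cc in(('scene',s),('side',a)):
  W=pts(cc)
  for o,x,y,z0,z1 in[('petri',.478,-.112,.03,.06),('eye',.5505,-.403,.048,.08),('flask',.374,-.298,.078,.1)]:
    p=region(W,x,y,.045,z0,z1); print(n,o,len(p),rect(p) if len(p)>4 else 0)
E
python3 -c "
import cv2;i=cv2.imread('pics/end.png');cv2.imwrite('pics/end2.png',cv2.hconcat([i[:330],i[330:]]))"
```

```text
jar 3416 (array([538. , 398.4]), array([43.9, 44.1]), 23.7) 0.0768691251002438
box 4698 (array([421.6, 297.5]), array([48. , 51.1]), 13.8) 0.0392179115103824
jarn rim [0.5421 0.4   ] [89.  84.9] yaw 24.1
scene petri 326 (array([ 477.7, -112.9]), array([61.7, 61.5]), 76.8)
scene eye 77 (array([ 553.1, -399.3]), array([31.4, 27.4]), 61.6)
scene flask 64 (array([ 376.7, -295.3]), array([30. , 22.7]), 79.5)
side petri 66 (array([462.6, -95.4]), array([51.8, 17.5]), 46.5)
side eye 0 0
side flask 0 0
```

View pics/end2.png

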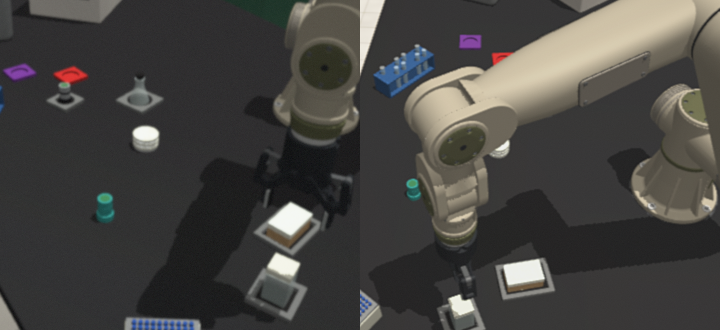

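The picture shows all four things seated in their nests: eyepiece (65,93), flask (140,92), box (290,225) and jar (282,275), left panel. The dishes (146,138) and the turquoise look-alike (105,207) have not moved. The measured top heights of all four match sitting on the recess floor.

```bash
python3 -c "
from workcell import env
print(env.hand_in())"
```

```text
the job is handed in; nothing more can be done
None
```

I put the flask, eyepiece, slide box and staining jar each in its matching nest, upright on the recess floor by camera measurement, left the dish stack in place, and handed the job in at about 30 s; no verdict came back.

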